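# Hang a propeller kit on an upright outboard shaft

## Task

The propeller shaft of a small outboard stands upright in the vice. Put its propeller set on in working order: the brass thrust washer with its collar up, the propeller over that collar with its narrow end up, the flanged steel spacer with its sleeve up, and last the black cone cap, rim down over the spacer. Lower each part fully home, square on the one below, rather than letting it drop down the shaft, and leave the loose gear, the tools, the bottle and the tub where they are.

Things in the scene. Friction and masses are not known exactly. Their poses are not given: they have to be found in the camera images.
- shaft_seat (a point): Top face of the flat steel shoulder, 32 mm across, on which the thrust washer sits; the point is on the shaft's axis, 55 mm above the table. The plain round vertical shaft, 16 mm in diameter, rises 78 mm above it; its last 10 mm taper to 10 mm. 9 mm below the shoulder is the aluminium carrier flange, 80 mm across. z is up; x and y are the vice's.
- vice: Fixed low green drill-press vice, 200 x 86 mm, 40 mm high, gripping the bearing carrier of the upright shaft; its screw and small cross handle (76 mm wide, 26 mm above the table) reach 125 mm from the shaft towards its -x. Point: on the shaft's axis at table height.
- shaft_tip (a point): The top of the same shaft, on its axis, 133 mm above the table.
- washer_mid (a point): Loose brass thrust washer in the tray, collar up: flange 76 mm in diameter, 8 mm thick, at the bottom; above it a round collar 40 mm in diameter, 18 mm high (26 mm in all); plain 20 mm bore. The point is its centre, half-way up, 13 mm above its underside; z points to the collar end. About 160 g. Home: underside on the shaft's shoulder.
- propeller_mid (a point): Loose aluminium 3-blade propeller, 180 mm across, standing on the table: hub 50 mm high, diameter 62 mm up to 22 mm, 56 mm from 28 mm up (narrow end). Blades lie in the lower 25 mm. Bore 20 mm; a recess 50 mm wide, 20 mm deep in its lower end goes over the washer's collar. Point: hub axis, half-way up (25 mm); z to the narrow end. About 420 g. Home: lower end on the washer's flange.
- spacer_mid (a point): Loose steel flanged spacer in the tray, sleeve up: flange 50 mm in diameter, 6 mm thick, at the bottom; above it a round sleeve 32 mm in diameter, 22 mm high (28 mm in all); plain 20 mm bore. The point is its centre, half-way up, 14 mm above its underside; z points to the sleeve end. About 110 g. Home: flange on the narrow end of the propeller's hub.
- cap_mid (a point): Loose black plastic cone cap in the tray, standing on its open rim: 52 mm in diameter up to 24 mm, then a rounded cone, 52 mm high in all; a 40 mm blind bore, 26 mm deep, opens at the rim and slips over the spacer's sleeve. The point is on its axis, half-way up, 26 mm above the rim; z points to the closed end. About 70 g. Home: rim on the spacer's flange.
- tray: Fixed shallow plywood tray, 240 x 240 mm, floor 4 mm thick, lip 4 mm thick and 10 mm high, holding washer, spacer, cap and gear, one near each corner, about 55 mm from the middle both ways (which is where varies). It lies on one side of the vice, the propeller on the other (sides vary). Point: centre of its underside; x and y along its sides.
- gear: Loose dark steel bevel gear, 64 mm in diameter and 24 mm high, in the tray; not part of the job, to be left where it is. The point is the centre of its underside.
- oil_bottle: Loose white oil bottle, 68 mm in diameter, 190 mm high, at the far side of the table; leave it. The point is the centre of its underside.
- grease_tub: Loose grey grease tub, 84 mm in diameter, 65 mm high, at the far side; leave it. The point is the centre of its underside.
- wrench: Loose steel wrench, 200 mm long, lying flat at the far side, beyond the screwdriver; leave it. The point is its middle, on its underside; x runs along it.
- screwdriver: Loose screwdriver with a wooden handle, 210 mm long, lying beyond the vice; leave it. The point is its middle, on its underside; x runs along it.
Not all that is in view belongs to the job. What is shaped like the part that bears propeller_mid but green is not meant.

How it is judged:
On the way, in this order (a step that is already met when the one before it is completed fails the run):
1. The thrust washer is home on the shaft's shoulder, collar up (z of washer_mid in the frame of shaft_seat below 0.016 m and horizontal distance between washer_mid and shaft_seat below 0.004 m and angle between washer_mid's own z axis and vertical below 0.08 rad), for 0.2 s.
2. The propeller is home on the washer, narrow end up (all of step 1 and z of propeller_mid in the frame of shaft_seat below 0.036 m and horizontal distance between propeller_mid and shaft_seat below 0.004 m and angle between propeller_mid's own z axis and vertical below 0.08 rad), for 0.2 s.
3. The spacer is home on the propeller's hub, sleeve up (all of step 2 and z of spacer_mid in the frame of shaft_seat below 0.075 m and horizontal distance between spacer_mid and shaft_seat below 0.004 m and angle between spacer_mid's own z axis and vertical below 0.08 rad), for 0.2 s.
4. The cone cap is home over the spacer, rim down (all of step 3 and z of cap_mid in the frame of shaft_seat below 0.093 m and horizontal distance between cap_mid and shaft_seat below 0.008 m and angle between cap_mid's own z axis and vertical below 0.08 rad), for 0.2 s.
At the end, for the whole second after the job is handed in: Washer, propeller, spacer and cap are stacked in this order on the shaft, at rest and let go: each is within 3 mm of its fully seated height, upright the right way (within 0.08 rad), its axis within 4 mm of the shaft's axis (cap: 8 mm) (all of step 4 and linear speed of each of washer, propeller, spacer, cap below 0.02 m/s); the robot touches nothing.
It fails at once if A part was dropped down the shaft (faster than 0.6 m/s while within 12 mm of the shaft's axis, its middle less than 30 mm above the tip) ((horizontal distance between washer_mid and shaft_tip below 0.012 m and z of washer_mid in the frame of shaft_tip below 0.03 m and linear speed of washer above 0.6 m/s) or (horizontal distance between propeller_mid and shaft_tip below 0.012 m and z of propeller_mid in the frame of shaft_tip below 0.03 m and linear speed of propeller above 0.6 m/s) or (horizontal distance between spacer_mid and shaft_tip below 0.012 m and z of spacer_mid in the frame of shaft_tip below 0.03 m and linear speed of spacer above 0.6 m/s) or (horizontal distance between cap_mid and shaft_tip below 0.012 m and z of cap_mid in the frame of shaft_tip below 0.03 m and linear speed of cap above 0.6 m/s)).
It fails at once if The gear, oil bottle, grease tub, wrench or screwdriver was moved by more than 30 mm (distance of any of gear, oil_bottle, grease_tub, wrench, screwdriver from where it was at the start of the episode above 0.03 m).
It also fails if it takes over 72 s, if anything falls off the work surface, if the arm or the gripper's body presses on something with over 40 N, if the wrist force passes 120 N, or if a joint passes its speed limit or range.

## Robot

A 7-joint arm with a two-finger parallel gripper is mounted at the origin on the work surface. World frame = base frame: x ahead of the robot, y to its left, z up, the work surface at z = 0. Lengths are in m, angles in rad, forces in N, time in s.
With the tool pointing down it reaches from about 0.375 to 0.925 m from the base axis. Payload 3.1 kg.
Tool frame: the origin (TCP) lies between the finger pads; the fingertips stand 19 mm ahead of it and the grasp point (between the pads) is the TCP; z points along the fingers, y is the line along which they close (so a half turn about z gives the same grasp; the last joint's range is limited). The gripper opens to 85 mm and grips with 20 to 120 N. Pads are 22 mm wide; open, the fingers measure 114 mm over their backs; the gripper's body (76 mm by 85 mm) begins 54 mm behind the grasp point. The pads swing forward as they close: fully open they stand 13 mm farther back than shut.
Start: joints at [-1.258, 0.383, 0.044, 1.598, -0.018, 1.161, -0.05], TCP at [0.26, 0.596, 0.25] pointing down, gripper open.
Joint ranges: [-2.61, 2.61], [-0.41, 2.15], [-1.48, 1.57], [0, 2.5], [-1.57, 4.71], [0.05, 1.97], [-2.85, 2.85]. Speed limits (rad/s): [2.79, 2.79, 3.14, 3.14, 3.14, 3.14, 3.14].

## Interface

Orientations are given as a unit quaternion [x, y, z, w].
In Python, from bench import move_ptp, movel, move_j, move_gripper, pause, inverse_kinematics, read_camera, camera_params, MotionError, sign_off, look_for, tip_of, read_time_s, read_qpos, read_joint_vel, read_effort, read_eef_pos, read_tcp_rot, read_ft_force, read_ft_torque, read_finger_gap, read_grasp_force gives the robot as it stands. Calls block until the motion is done:
- move_ptp(position, orientation): joint-space move of the TCP to a pose.
- movel(position, orientation=None, speed=0.15): straight line of the TCP; orientation=None keeps the orientation; speed is the mean speed in m/s.
- move_j(angles): joint-space move.
- move_gripper(opening, effort=None): finger opening in m; effort is the grip in N (None keeps the last); returns when the fingers have stopped.
- pause(seconds).
- inverse_kinematics(position, orientation): joint angles nearest the present ones, or None.
- read_camera(name): name is "side" or "top"; returns the picture (420x560x3 uint8, red, green, blue); there is no depth.
- camera_params(name): a dict with "K" (3x3 intrinsics, pixels), "dist_coeffs" ([k1, k2, p1, p2, k3] as OpenCV has them; the pictures are not rectified), "camera_from_world" (4x4, takes a point from world to camera coordinates). Camera axes: x right, y down, z forward; pixel columns grow to the right and rows downward; lengths in m; the calibration is good to about 2 mm. A picture is of the moment at which its call begins. camera_params takes no time and is no camera call.
A pose or a line that the arm cannot do raises MotionError and nothing moves.
- sign_off(): hands the job in; it is judged then, once.
Trained networks look in the newest picture that a camera, given by its name, has taken for a name from the list of things; names that differ only in an ending like _2 or _b are one class to them, and where a whole thing is asked for, a point or a joint stands for the part that bears it (a point fixed in the world has none). Each returns a list of dicts, best first, with "confidence" (0 to 1); they miss things now and then, are a little off and sometimes report something else, mostly with a low value. They report only what shows in the picture. A call takes as long as a camera call. They do not tell look-alikes from the thing itself.
- look_for(camera, name): "at" ([column, row] in pixels, amid what is visible of it).
- tip_of(camera, name): "at" ([column, row] in pixels: a listed point, or the origin of a listed thing).
Readings, each from a call of its own:
- read_time_s(): time.
- read_qpos(): joint angles.
- read_joint_vel(): joint speeds.
- read_effort(): joint torques, N m.
- read_eef_pos(): TCP position.
- read_tcp_rot(): TCP orientation.
- read_ft_force(): force on the tool from outside, world axes, zero at the start.
- read_ft_torque(): the same for the moment, N m.
- read_finger_gap(): finger opening in m.
- read_grasp_force(): force on a finger pad.
Only numpy, scipy, OpenCV 4.12 (cv2) and the standard library are available. Lean on these libraries where they do the work, as an engineer would, in place of code of your own. Each camera call takes 0.05 s, during which the arm holds its last target. There are 200 camera calls.

## Working session

There is one attempt and no reset: what is moved stays moved. The work goes in short steps, each a Python script; the robot and the scene stay as the last script left them, time stands still between calls to the robot, and variables do not carry over. Pictures are saved under pics/ and viewed, at most 10 in all, crops included, and the job is handed in when it is done.

```bash
mkdir -p pics; cat > h.py <<'E'
import numpy as np, cv2
from bench import *
def ray(cam,px):
    p=camera_params(cam);K=np.array(p["K"],float);d=np.array(p["dist_coeffs"],float);T=np.array(p["camera_from_world"],float)
    u=cv2.undistortPoints(np.array([[px]],float),K,d)[0,0]
    R,t=T[:3,:3],T[:3,3]
    return -R.T@t, R.T@np.array([u[0],u[1],1.])
def at_z(cam,px,z):
    o,d=ray(cam,px); return o+d*(z-o[2])/d[2]
def proj(cam,P):
    p=camera_params(cam);T=np.array(p["camera_from_world"],float)
    return cv2.projectPoints(np.array(P,float).reshape(-1,1,3),cv2.Rodrigues(T[:3,:3])[0],T[:3,3],np.array(p["K"],float),np.array(p["dist_coeffs"],float))[0][:,0]
def tri(ca,pa,cb,pb):
    o1,d1=ray(ca,pa);o2,d2=ray(cb,pb)
    A=np.c_[d1,-d2];s=np.linalg.lstsq(A,o2-o1,rcond=None)[0]
    a,b=o1+s[0]*d1,o2+s[1]*d2
    return (a+b)/2,np.linalg.norm(a-b)
def save(cam,f):
    im=read_camera(cam);cv2.imwrite("pics/"+f,im[:,:,::-1]);return im
E
python3 - <<'E'
from h import *
np.set_printoptions(precision=3,suppress=True)
a=save("top","t0.png");b=save("side","s0.png")
for c in("top","side"):
    T=np.array(camera_params(c)["camera_from_world"]);print(c,-T[:3,:3].T@T[:3,3],camera_params(c)["K"][0][0])
Z=dict(shaft_seat=.055,shaft_tip=.133,vice=0,washer_mid=.017,propeller_mid=.025,spacer_mid=.018,cap_mid=.030,tray=0,gear=.004,oil_bottle=0,grease_tub=0,wrench=0,screwdriver=0)
for n,z in Z.items():
    for c in("top","side"):
        print(n,c,[(round(r["confidence"],2),np.round(r["at"],1).tolist(),at_z(c,r["at"],z)[:2].round(4).tolist()) for r in tip_of(c,n)[:3]])
print(read_time_s(),read_eef_pos(),read_tcp_rot())
E
```

```text
top [ 0.411 -0.044  1.554] 473.7026769768749
side [0.435 0.841 0.69 ] 391.8712740003029
shaft_seat top [(0.69, [238.8, 231.4], [0.544, 0.0172]), (0.39, [347.5, 247.4], [0.4913, -0.3273])]
shaft_seat side [(0.58, [304.8, 250.8], [0.5474, 0.0252])]
shaft_tip top [(0.77, [232.5, 232.1], [0.5351, 0.0329])]
shaft_tip side [(0.75, [305.3, 225.4], [0.5477, 0.0213])]
vice top [(0.91, [236.5, 234.1], [0.54, 0.027])]
vice side [(0.94, [308.3, 264.5], [0.5389, 0.0131])]
washer_mid top [(0.96, [173.4, 237.3], [0.529, 0.2309])]
washer_mid side [(0.81, [297.7, 320.3], [0.5327, 0.2304])]
propeller_mid top [(0.74, [346.5, 247.9], [0.4913, -0.3297]), (0.72, [394.0, 192.9], [0.6713, -0.493]), (0.65, [168.4, 269.1], [0.4266, 0.2435])]
propeller_mid side [(0.67, [339.7, 197.8], [0.4794, -0.3225]), (0.66, [295.6, 171.5], [0.6599, -0.4975])]
spacer_mid top [(0.64, [167.3, 267.9], [0.4305, 0.2484])]
spacer_mid side [(0.6, [347.5, 335.1], [0.4209, 0.2531])]
cap_mid top [(0.75, [135.7, 235.9], [0.5329, 0.3503])]
cap_mid side [(0.91, [283.6, 361.7], [0.5409, 0.3526])]
tray top [(0.62, [154.8, 251.7], [0.4834,
[... 194 characters left out ...]
), (0.45, [137.2, 233.4], [0.5432, 0.3523])]
gear side [(0.68, [340.8, 382.5], [0.4269, 0.3595]), (0.68, [213.3, 287.5], [0.7627, 0.1498])]
oil_bottle top [(0.65, [204.5, 168.8], [0.7594, 0.1347])]
oil_bottle side [(0.78, [215.7, 286.0], [0.7604, 0.1393])]
grease_tub top [(0.86, [305.7, 167.5], [0.763, -0.2047])]
grease_tub side [(0.64, [250.4, 213.8], [0.7635, -0.212]), (0.49, [224.0, 245.7], [0.7941, -0.0288])]
wrench top [(0.79, [252.3, 154.5], [0.8081, -0.0254])]
wrench side [(0.61, [223.9, 247.8], [0.7911, -0.019])]
screwdriver top [(0.85, [259.5, 177.2], [0.7302, -0.0493])]
screwdriver side [(0.64, [345.0, 334.2], [0.4261, 0.2359])]
1.4 [0.26  0.596 0.25 ] [ 0.204  0.979  0.    -0.   ]
```

View pics/t0.png

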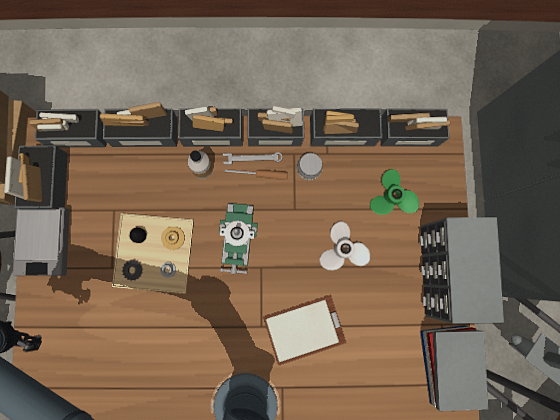

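View pics/s0.png

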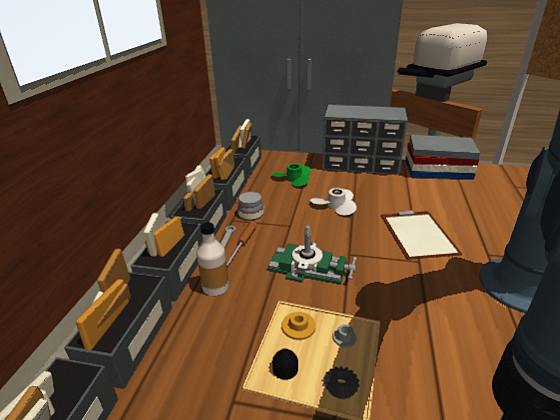

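```bash
cat > fit.py <<'E'
from h import *
from scipy.ndimage import map_coordinates
M=dict(shaft=([.543,.022],[(.046,.04),(.055,.016),(.123,.008),(.133,.005)]),
 washer=([.531,.2306],[(.012,.038),(.030,.020),(.030,.010)]),
 spacer=([.426,.2505],[(.010,.025),(.032,.016),(.032,.010)]),
 cap=([.537,.3515],[(.004,.026),(.028,.026)]),
 prop=([.485,-.326],[(.05,.028),(.05,.010)]))
th=np.linspace(0,2*np.pi,48,endpoint=False)
def pts(xy,z,r): return np.c_[xy[0]+r*np.cos(th),xy[1]+r*np.sin(th),0*th+z]
def score(cam,im,xy,circ):
    s=0
    for z,r in circ:
        a,b=proj(cam,pts(xy,z,r)),proj(cam,pts(xy,z,r+.002))
        n=b-a;n/=np.linalg.norm(n,axis=1)[:,None]
        i,o=[map_coordinates(im,(a+k*n).T[::-1],order=1) for k in(-.8,.8)]
        s+=np.mean(np.minimum(abs(i-o),60))
    return s
def fit(cam,im,xy,circ,R=.014,st=.001):
    g=np.arange(-R,R+st/2,st)
    S=np.array([[score(cam,im,(xy[0]+a,xy[1]+b),circ) for b in g] for a in g])
    w=np.clip((S-S.max()*.93),0,None);w/=w.sum()   # soft peak
    return np.array([xy[0]+(w.sum(1)*g).sum(),xy[1]+(w.sum(0)*g).sum()]),S.max(),np.sqrt((w.sum(1)*g*g).sum()-((w.sum(1)*g).sum())**2)
E
cat > run1.py <<'E'
from fit import *
I={c:cv2.imread(f"pics/{c[0]}0.png") for c in("top","side")}
rows=[]
for c in I:
    g=cv2.cvtColor(I[c],cv2.COLOR_BGR2GRAY).astype(float);tl=[]
    for n,(xy,ci) in M.items():
        f,s,sd=fit(c,g,xy,ci);print(c,n,f.round(4),round(s,1),sd.round(4))
        ctr=proj(c,[[*xy,.04 if n!="shaft" else .08]])[0];h=22;k=7
        A=np.float32([[k,0,-k*(ctr[0]-h/2*1.0)+0],[0,k,-k*(ctr[1]-h)]]);W=156;Hh=296
        A=np.float32([[5,0,W/2-5*ctr[0]],[0,5,Hh/2-5*ctr[1]]])
        t=cv2.warpAffine(I[c],A,(W,Hh),flags=cv2.INTER_CUBIC)
        for z,r in ci:
            q=proj(c,pts(f,z,r))*5+A[:,2]
            cv2.polylines(t,[np.int32(q+2)],True,(0,0,255),1)
        tl.append(t)
    rows.append(np.hstack(tl))
cv2.imwrite("pics/fit.png",np.vstack(rows))
E
python3 run1.py
```

```text
Traceback (most recent call last):
  File "run1.py", line 7, in <module>
    f,s,sd=fit(c,g,xy,ci);print(c,n,f.round(4),round(s,1),sd.round(4))
           ~~~^^^^^^^^^^^
  File "fit.py", line 20, in fit
    S=np.array([[score(cam,im,(xy[0]+a,xy[1]+b),circ) for b in g] for a in g])
                 ~~~~~^^^^^^^^^^^^^^^^^^^^^^^^^^^^^^^
  File "fit.py", line 13, in score
    a,b=proj(cam,pts(xy,z,r)),proj(cam,pts(xy,z,r+.002))
        ~~~~^^^^^^^^^^^^^^^^^
  File "h.py", line 11, in proj
    p=camera_params(cam);T=np.array(p["camera_from_world"],float)
ValueError: time passes only in moves, steps and waits
```

```bash
sed -i 's/^from bench import \*/from bench import *\nimport functools,bench\ncamera_params=functools.lru_cache(None)(bench.camera_params)/' h.py; python3 run1.py
```

```text
top shaft [0.5402 0.0248] 193.6 0.0009
top washer [0.5281 0.237 ] 96.8 0.0011
top spacer [0.4279 0.2452] 101.2 0.002
top cap [0.5377 0.3476] 105.2 0.0011
top prop [ 0.4951 -0.3205] 89.4 0.0044
side shaft [0.5419 0.0251] 159.7 0.0007
side washer [0.5301 0.2361] 125.3 0.0008
side spacer [0.4266 0.2501] 92.3 0.0005
side cap [0.5399 0.3465] 77.9 0.0007
side prop [ 0.4917 -0.3201] 92.4 0.003
```

View pics/fit.png

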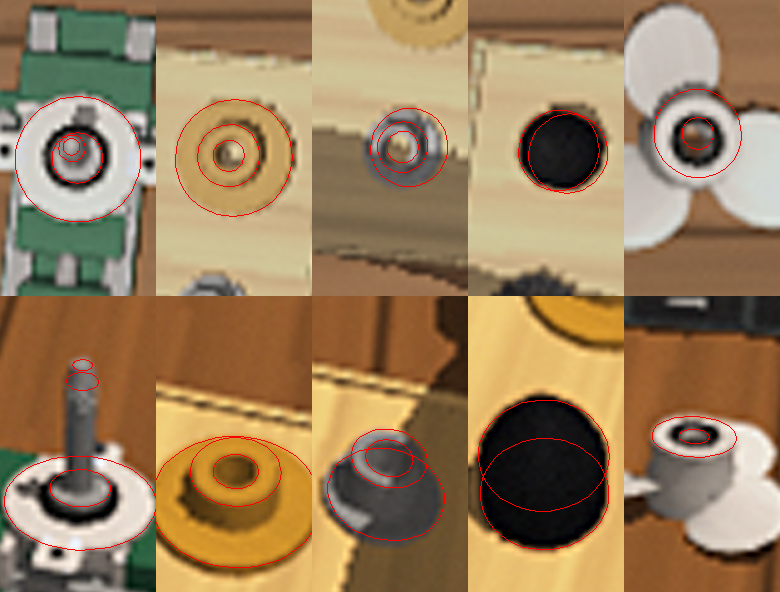

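The overlays match the parts well: shaft at (0.541, 0.025), washer at (0.529, 0.2365), and the two cameras agree to about 2 mm. The pads will centre each part in two directions.

```bash
cat > act.py <<'E'
from h import *
SH=np.array([.541,.025])
def q(psi):
    f=(psi+np.pi/2)/2; return [float(np.cos(f)),float(np.sin(f)),0.,0.]
def P(xy,z): return [float(xy[0]),float(xy[1]),float(z)]
def az(xy): return float(np.arctan2(xy[1],xy[0]))
def pick(xy,z,op,lift,two=True,eff=40):
    a=az(xy);move_gripper(op,20)
    if two:
        move_ptp(P(xy,z+.09),q(a-np.pi/2));movel(P(xy,z),speed=.15)
        move_gripper(.01,20);print("gap1",read_finger_gap());move_gripper(op)
        move_ptp(P(xy,z),q(a))
    else:
        move_ptp(P(xy,z+.09),q(a));movel(P(xy,z),speed=.15)
    move_gripper(.01,eff);print("gap2",read_finger_gap(),read_grasp_force())
    f0=read_ft_force();movel(P(xy,lift),speed=.25);print("dF",np.round(np.array(read_ft_force())-f0,2),"t",read_time_s())
def lower(z0,z1,xy=None,lim=8,coarse=.15):
    """line down from z0 to z1 in stages, stop on contact"""
    xy=SH if xy is None else xy
    f0=np.array(read_ft_force())
    for i,z in enumerate(list(np.linspace(z0,z1+.006,5)[1:])+[z1+.003,z1+.001,z1-.0005,z1-.002,z1-.0035]):
        movel(P(xy,z),speed=.1)
        d=np.array(read_ft_force())-f0;print(round(z,4),d.round(1))
        if np.linalg.norm(d)>lim: break
    print("eef",np.round(read_eef_pos(),4),"t",read_time_s())
E
python3 - <<'E'
from act import *
pick([.529,.2365],.034,.07,.20)
move_ptp(P(SH,.185),q(az(SH)));print(read_eef_pos(),read_time_s())
save("side","s1.png");r=save("top","t1.png")
im=np.hstack([cv2.resize(cv2.imread("pics/s1.png")[140:340,220:400],None,fx=2.2,fy=2.9),cv2.resize(cv2.imread("pics/t1.png")[160:310,140:300],None,fx=2.4,fy=2.4)[:360,:].copy() if 0 else cv2.resize(cv2.imread("pics/t1.png")[160:310,140:300],(396,580))])
cv2.imwrite("pics/c1.png",im)
E
```

```text
gap1 0.039466654518330965
gap2 0.03749295739369704 40.58566365391016
dF [-0.06 -0.16 -5.17] t 7.3583
[0.54086407 0.02730964 0.18450478] 8.2167
```

View pics/c1.png

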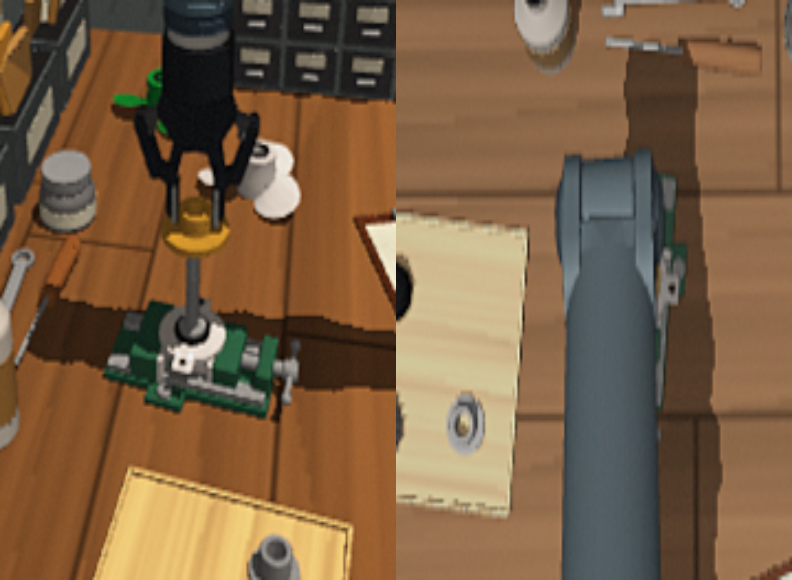

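The side view shows the washer held level above the shaft, at about pixel (197, 225) in the crop with the shaft tip at (193, 255). I'll measure the offset with the same camera before lowering.

```bash
python3 - <<'E'
from fit import *
print(read_eef_pos(),read_tcp_rot(),read_ft_force())
z=read_eef_pos()[2]-.030
g=cv2.cvtColor(cv2.imread("pics/s1.png"),cv2.COLOR_BGR2GRAY).astype(float)
print(fit("side",g,[.541,.026],[(z+.004,.038),(z+.008,.038)][:1],R=.012))
print(fit("side",g,[.541,.026],[(z,.038),(z+.008,.038)],R=.012))
print(fit("side",g,[.541,.025],[(.046,.04),(.055,.016)],R=.012))
# shaft axis columns: edges of silhouette in rows
for zz in (.085,.1,.115):
    c=proj("side",[[.541,.025,zz]])[0];r=g[int(round(c[1]))];print(zz,c.round(1),r[int(c[0])-9:int(c[0])+11].astype(int))
E
```

```text
[0.54121364 0.02858988 0.18487885] [ 6.88597768e-01  7.25143103e-01  5.68811326e-04 -5.20163778e-04] [ 0.45639143  1.06740437 -1.32715384]
(array([0.5398787 , 0.02353777]), np.float64(32.7998089948738), np.float64(0.0007984924049282258))
(array([0.54288872, 0.01708763]), np.float64(53.034826464829706), np.float64(0.0020970046818181895))
(array([0.54135224, 0.02844468]), np.float64(79.31881584736632), np.float64(0.0008100630194842275))
0.085 [307.4 241.8] [101  98  99  99 102 107  79  56  66  70  70  64  59  79 101 106 101  91
  94  94]
0.1 [307.5 237.1] [ 94  95  97 100 102 103  83  59  63  67  71  65  67  95 106 108 105 102
  96  97]
0.115 [307.6 232.3] [ 97  95  94 100 101 101  84  63  62  77  75  64  69  93 103 105 107 105
 104  98]
```

```bash
python3 - <<'E'
from act import *
for i in range(6):
    print(read_eef_pos(),read_time_s());pause(.05)
print(read_qpos(), inverse_kinematics(P(SH,.185),q(az(SH))))
E
```

```text
[0.54121364 0.02858988 0.18487885] 8.3167
[0.54126173 0.02842415 0.18496275] 8.3667
[0.54124465 0.02797381 0.18501698] 8.4167
[0.54121522 0.02747182 0.18506344] 8.4667
[0.54117984 0.02695862 0.18507541] 8.5167
[0.54116204 0.02646683 0.18505249] 8.5667
[-3.72473258e-01  2.54105427e-01  2.82922570e-01  1.93238194e+00
 -8.55595150e-02  9.66327738e-01 -1.49109656e-03] [-3.71477954e-01  2.54004202e-01  2.83764576e-01  1.93271243e+00
 -8.56059906e-02  9.66343723e-01 -1.44948250e-03]
```

The offset was only the arm still settling, so I'll lower now.

```bash
python3 - <<'E'
from act import *
pause(.6);print(read_eef_pos())
lower(.185,.085)
E
```

```text
[0.54099364 0.02494319 0.18501085]
0.1615 [-0.8  0.2  0.3]
0.138 [-0.5 -0.2 -0.6]
0.1145 [-0.1 -0.6 -0.1]
0.091 [ 1.  -0.8 -0.5]
0.088 [ 1.3  0.1 -0.9]
0.086 [ 1.   0.6 -1. ]
0.0845 [-2.2  1.8  6.2]
0.083 [-5.2  0.1 15.1]
eef [0.5412 0.025  0.0853] t 11.75
```

```bash
python3 - <<'E'
from act import *
move_gripper(.06,20);movel(P(SH,.20),speed=.2)
pick([.4935,-.3203],.049,.085,.21,eff=60)
f,=[read_ft_force()]
a=save("top","t2.png");b=save("side","s2.png")
im=np.hstack([cv2.resize(a[190:270,190:290],(400,320)),cv2.resize(b[150:310,240:400],(400,400))[:320]])
cv2.imwrite("pics/c2.png",im[:,:,::-1])
E
```

```text
gap1 0.055768489192855854
gap2 0.05342817610534951 63.94998852163553
dF [ 0.02  0.12 -6.13] t 18.475
```

View pics/c2.png

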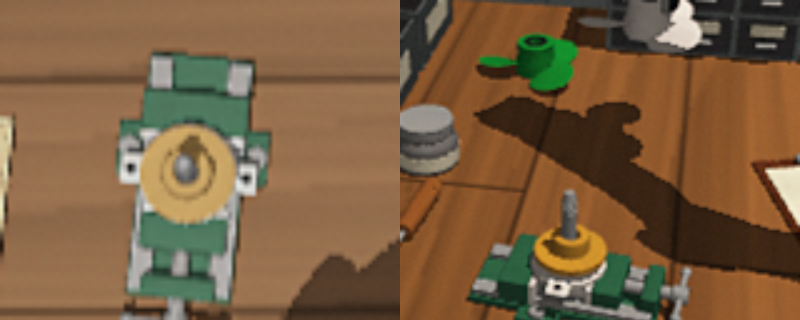

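The washer is flat on the shoulder at about (187, 170) in the left crop, with the shaft through its bore, and the propeller is in the gripper. Next I place the propeller.

```bash
python3 - <<'E'
from act import *
move_ptp(P(SH,.205),q(az(SH)));pause(.8);print(read_eef_pos(),read_ft_torque())
lower(.205,.112,lim=9)
E
```

```text
[0.54100867 0.02508832 0.20501744] [-0.09263166 -0.05297447 -0.03702337]
0.1832 [-1.2 -0.5  1. ]
0.1615 [-0.8 -0.9  1.2]
0.1397 [-0.2  0.3  0.9]
0.118 [-0.1 -0.4  0.4]
0.115 [0.2 0.3 0.2]
0.113 [ 0.1  0.3 -0.1]
0.1115 [-3.4 -0.3  8.8]
eef [0.5412 0.025  0.1125] t 22.9
```

```bash
python3 - <<'E'
from act import *
move_gripper(.08,20);movel(P(SH,.20),speed=.2)
pick([.427,.248],.031,.06,.20)
a=save("top","t3.png");b=save("side","s3.png")
im=np.hstack([cv2.resize(a[190:270,190:290],(400,320)),cv2.resize(b[150:310,240:400],(400,400))[:320]])
cv2.imwrite("pics/c3.png",im[:,:,::-1])
move_ptp(P(SH,.185),q(az(SH)));pause(.8);print(read_eef_pos())
lower(.185,.140,lim=6)
E
```

```text
gap1 0.03108382240890844
gap2 0.030646856053486975 39.508111691102386
dF [-0.44 -1.05 -5.7 ] t 29.5583
[0.54101294 0.02489491 0.18500011]
0.1753 [-0.2  0.4  0.4]
0.1655 [-0.6 -0.1  0.2]
0.1558 [ 0.6 -0.7  0.9]
0.146 [ 0.3 -0.9  0.4]
0.143 [-0.9 -0.3 -0.6]
0.141 [ 0.6 -1.2 -0.4]
0.1395 [-1.3 -0.1  6.1]
eef [0.5413 0.025  0.1404] t 33.1917
```

View pics/c3.png

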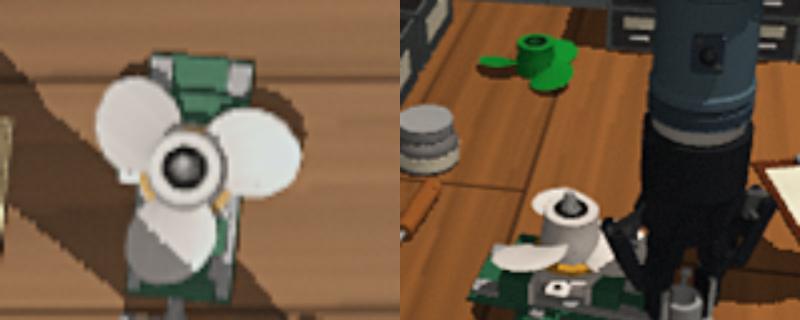

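The propeller is home, with its hub at (185, 167) in the left crop and the shaft tip in its bore. The spacer made contact at its expected home height, so I'll release it and fetch the cap.

```bash
python3 - <<'E'
from act import *
move_gripper(.06,20);movel(P(SH,.20),speed=.2)
pick([.5388,.347],.026,.08,.20)
a=save("top","t4.png");b=save("side","s4.png")
im=np.hstack([cv2.resize(a[190:270,190:290],(400,320)),cv2.resize(b[150:310,240:400],(400,400))[:320]])
cv2.imwrite("pics/c4.png",im[:,:,::-1])
move_ptp(P(SH,.19),q(az(SH)));pause(.8);print(read_eef_pos())
lower(.19,.141,lim=6)
E
```

```text
gap1 0.050567630440841116
gap2 0.049619539016119485 42.68296498165
dF [ 0.49  0.23 -2.96] t 39.7583
[0.54100241 0.02488534 0.19001394]
0.1792 [-0.4  0.9 -0.2]
0.1685 [-1.1 -0.6 -0.3]
0.1578 [-1.   0.1  0.2]
0.147 [-0.6 -0.5 -0. ]
0.144 [ 0.7 -0.5  0.4]
0.142 [-0.3 -0.5  1. ]
0.1405 [-1.3  0.9  5.4]
0.139 [-5.1 -0.3 13.5]
eef [0.5415 0.0251 0.1412] t 43.9167
```

View pics/c4.png

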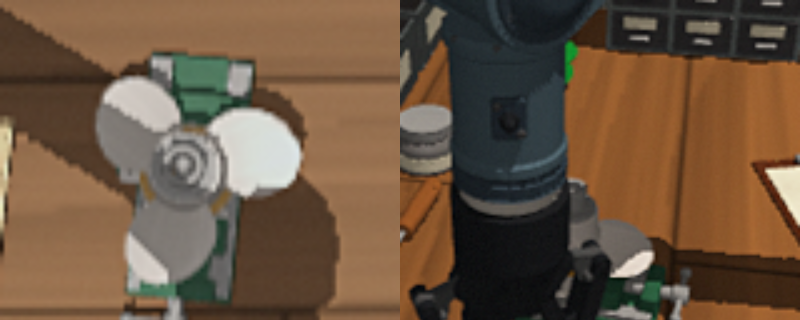

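The spacer is seated on the hub at (185, 165) in the left crop, and the cap met the spacer at its home height. I'll release it, back away and look.

```bash
python3 - <<'E'
from act import *
move_gripper(.08,20);movel(P(SH,.27),speed=.2)
xy=[.45,.30];move_ptp(P(xy,.30),q(az(xy)));pause(.5)
a=save("top","t5.png");b=save("side","s5.png")
im=np.hstack([cv2.resize(a[190:270,190:290],(400,320)),cv2.resize(b[150:310,240:400],(400,400))[:320]])
cv2.imwrite("pics/c5.png",im[:,:,::-1]);print(read_time_s())
E
```

```text
46.85
```

View pics/c5.png

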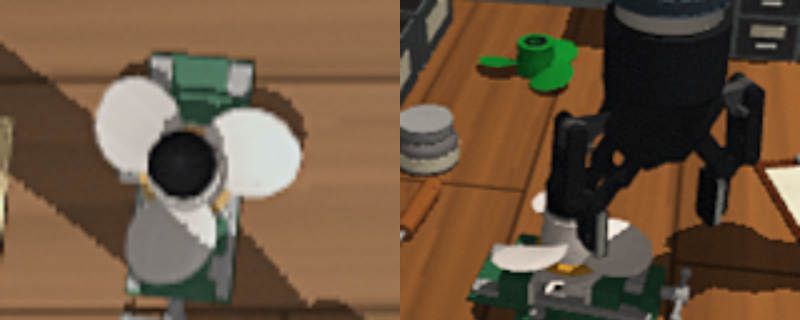

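The cap sits centred on the stack at (182, 163) in the left crop and the gripper is clear, so I'm handing in.

```bash
python3 -c "
from bench import *
print(sign_off())"
```

```text
the job is handed in; nothing more can be done
None
```

I stacked the washer, propeller, spacer and cap on the shaft in that order and handed the job in at about 47 s; each part made contact at its home height and the last top view shows the stack centred, but I got no verdict back.

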